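# Put the roller-gap gauge plates back in their narrowing rack

## Task

Put the two steel gauge plates from their wooden keepers back into the aluminium rack with the row of narrowing slots, first the thinner, then the thicker, each in the narrowest slot that takes its thickness. A sprung shoe holds each plate up part-way: press it past the shoe down onto the slot's hidden stop and bed it there with a steady push of about 18 N for half a second, never with more than 25 N. Leave both standing there and the other things alone.

Things in the scene. Friction and masses are not known exactly. Their poses are not given: they have to be found in the camera images.
- plate_thin: Steel gauge plate 8 mm thick, about 144 g, standing upright: blade 60 (its x) x 8 (its y) x 60 mm high, on it a centred grip tab 30 x 8 x 45 mm high; 105 mm high in all. Origin: centre of its underside, z up; a half turn changes nothing. It starts 20 mm deep in its wooden keeper, underside 10 mm above the table, 1 mm play each side: lift it straight up.
- plate_mid: Steel gauge plate 12 mm thick, about 216 g, standing upright: blade 60 (its x) x 12 (its y) x 60 mm high, on it a centred grip tab 30 x 12 x 45 mm high; 105 mm high in all. Origin: centre of its underside, z up; a half turn changes nothing. It starts 20 mm deep in its wooden keeper, underside 10 mm above the table, 1 mm play each side: lift it straight up.
- rack: Fixed aluminium block 90 (its x) x 180 (y) x 68 mm high on screw feet; underside 0 to 10 mm above the table. Origin: centre of its underside, z up. Upright slots open at the top at y = -55, 0, +55 mm, throats 9.5, 13.5, 17.5 mm wide; the widest stays empty. Each slot's floor is a rigid stop set 12 to 24 mm above the underside, different each time, out of sight, not measured: found by force only.
- shoe_thin: Sprung steel shoe in the +y cheek of the narrowest slot, 54 mm long in x. Its flat face, 18 to 30 mm above the rack's underside, stands 4 mm into the slot; above it a ramp fades into the cheek at 46 mm. Origin: mid flat face, 24 mm up. Yields toward +y (1.5 N preload, 0.6 N/mm). A lowered plate stops on the ramp, 33 to 46 mm above the rack's underside; pressing past takes up to 8 N, then friction holds it.
- shoe_mid: Sprung steel shoe in the +y cheek of the middle slot, 54 mm long in x. Its flat face, 18 to 30 mm above the rack's underside, stands 4 mm into the slot; above it a ramp fades into the cheek at 46 mm. Origin: mid flat face, 24 mm up. Yields toward +y (1.5 N preload, 0.6 N/mm). A lowered plate stops on the ramp, 33 to 46 mm above the rack's underside; pressing past takes up to 8 N, then friction holds it.
- mouth_thin (a point): Centre of the mouth of the rack's narrowest (y = -55 mm) slot, level with the rack's top, 68 mm above its underside. Throat 9.5 mm wide along y (for the 8 mm plate), 63 mm long along x, closed at both ends. The mouth is bevelled: its top 6 mm widen by 3.5 mm on each of the four sides. The slot's floor, a screw-set stop, lies hidden 44 to 56 mm below this point. Axes as the rack's.
- mouth_mid (a point): Centre of the mouth of the rack's middle (y = 0) slot, level with the rack's top, 68 mm above its underside. Throat 13.5 mm wide along y (for the 12 mm plate), 63 mm long along x, closed at both ends. The mouth is bevelled: its top 6 mm widen by 3.5 mm on each of the four sides. The slot's floor, a screw-set stop, lies hidden 44 to 56 mm below this point. Axes as the rack's.
- keeper_thin: Fixed light wooden keeper of the 8 mm plate: block 78 x 42 mm, 30 mm high, with a slot for the plate along its x. Origin: centre of its underside on the table, z up.
- keeper_mid: Fixed light wooden keeper of the 12 mm plate: block 78 x 46 mm, 30 mm high, with a slot for the plate along its x. Origin: centre of its underside on the table, z up.
- cone: Bystander: white plastic thread-cone core, 64 mm across its foot, 108 mm high, standing. Origin: centre of its underside.
- driver: Bystander: screwdriver with black handle lying on the table, about 200 mm long. Origin: on its axis line, underside.
- oiler: Bystander: small white plastic oil bottle, 44 mm across, 100 mm high, standing. Origin: centre of its underside.
Things that resemble listed ones, but are neither listed nor needed, are in the scene too. What is shaped like the plate_mid but blue or red is not meant.

How it is judged:
On the way, in this order (a step that is already met when the one before it is completed fails the run):
1. the 8 mm plate is down in its slot and is bedded on the stop with a steady push (about 18 N; its contacts with the rack, shoe pinch included, add up to over 22 N) (z of plate_thin in the frame of mouth_thin between -0.06 and -0.0415 m and horizontal distance between plate_thin and mouth_thin below 0.006 m and angle between plate_thin's own z axis and vertical below 0.08 rad and contact force between plate_thin and rack above 22 N), for 0.3 s.
2. the 12 mm plate is down in its slot and is bedded on the stop with a steady push (about 18 N; its contacts with the rack, shoe pinch included, add up to over 22 N) (z of plate_mid in the frame of mouth_mid between -0.06 and -0.0415 m and horizontal distance between plate_mid and mouth_mid below 0.006 m and angle between plate_mid's own z axis and vertical below 0.08 rad and contact force between plate_mid and rack above 22 N), for 0.3 s.
At the end, for the whole second after the job is handed in: The 8 mm plate stands in the narrowest slot and the 12 mm plate in the middle slot, each with its underside 41.5 to 60 mm below the rack's top and within 6 mm of the slot's centre sideways, upright within 0.08 rad, at rest and released (z of plate_thin in the frame of mouth_thin between -0.06 and -0.0415 m and horizontal distance between plate_thin and mouth_thin below 0.006 m and angle between each of plate_thin, plate_mid's own z axis and vertical below 0.08 rad and linear speed of each of plate_thin, plate_mid below 0.01 m/s and z of plate_mid in the frame of mouth_mid between -0.06 and -0.0415 m and horizontal distance between plate_mid and mouth_mid below 0.006 m); the robot touches nothing.
It fails at once if the thin plate is forced against the rack with more than 45 N, all its contacts with the rack added up (contact force between plate_thin and rack above 45 N).
It fails at once if the thick plate is forced against the rack with more than 45 N, all its contacts with the rack added up (contact force between plate_mid and rack above 45 N).
It fails at once if the gripper presses on the rack itself with more than 20 N (contact force between the fingers and rack above 20 N).
It fails at once if the thread cone, screwdriver or oil bottle is shoved aside (more than 25 mm) (distance of any of cone, driver, oiler from where it was at the start of the episode above 0.025 m).
It also fails if it takes over 72 s, if anything falls off the work surface, if the arm or the gripper's body presses on something with over 40 N, if the wrist force passes 120 N, or if a joint passes its speed limit or range.

## Robot

A 6-joint arm with a two-finger parallel gripper is mounted at the origin on the work surface. World frame = base frame: x ahead of the robot, y to its left, z up, the work surface at z = 0. Lengths are in m, angles in rad, forces in N, time in s.
With the tool pointing down it reaches from about 0.275 to 0.75 m from the base axis. Payload 10.2 kg.
Tool frame: the origin (TCP) lies midway between the tips of the shut fingers; the grasp point (between the pads) lies 19 mm behind it (env.hold_point_z is the distance from the TCP to the grasp point, in m); x points along the fingers, z is the direction in which the jaws open and shut, and the axes are right-handed (so a half turn about x gives the same grasp; the last joint's range is limited). The gripper opens to 85 mm and grips with 20 to 120 N. Pads are 22 mm wide; open, the fingers measure 114 mm over their backs; the gripper's body (76 mm by 85 mm) begins 54 mm behind the grasp point. The pads swing forward as they close: fully open they stand 13 mm farther back than shut.
Start: joints at [-1.545, 0.313, 1.498, -0, 1.331, -0.223], TCP at [0.129, -0.509, 0.231] pointing down, gripper open.
Joint ranges: [-2.94, 2.94], [-0.97, 2.17], [0.19, 2.56], [-1.23, 4.37], [0.02, 3.11], [-2.88, 2.88]. Speed limits (rad/s): [2.39, 2.39, 3.01, 3.14, 3.14, 3.14].

## Interface

Orientations are given as a unit quaternion [x, y, z, w].
In Python, from bench import env, kinematics, monitor, eyes, job gives the robot as it stands. The module is installed in compiled form; this text tells all that it offers. Calls block until the motion is done:
- env.reach(position, orientation): joint-space move of the TCP to a pose.
- env.movel(position, velocity=0.15, frame=None, guard=None): straight line of the TCP; frame=None keeps the orientation; velocity is the mean speed in m/s. With guard (N) it stops when the force on the tool has changed by that much, and returns True; else False.
- env.set_joints(angles): joint-space move.
- env.release() and env.close_gripper(effort=None): open the fingers fully, or close them until they stop; effort is the grip in N (None keeps the last).
- env.hold(seconds).
- kinematics.ik(position, orientation): joint angles nearest the present ones, or None.
- monitor.sense(): the state.
- eyes.grab_frame(name): name is "side" or "top"; returns a dict with "frame" (384x512x3 uint8, red, green, blue), "mtx" (3x3 intrinsics, pixels), "view" (4x4, takes a point from world to camera coordinates). Camera axes: x right, y down, z forward; pixel columns grow to the right and rows downward; lengths in m; the calibration is good to about 2 mm. A picture is of the moment at which its call begins. There is no depth.
A pose or a line that the arm cannot do raises env.MotionError and nothing moves.
- job.hand_in(): hands the job in, once; it reports no verdict.
The state is a dict: "clock": time; "joints": joint angles; "qvel": joint speeds; "joint_efforts": joint torques, N m; "position": TCP position; "ee_rot": TCP orientation; "contact_force": force on the tool from outside, world axes, zero at the start; "ft_torque": the same for the moment, N m; "finger_gap": opening from 0.0 (shut) to 1.0 (fully open).
Only numpy, scipy, OpenCV 4.12 (cv2) and the standard library are available. Lean on these libraries where they do the work, as an engineer would, in place of code of your own. Each camera call takes 0.05 s, during which the arm holds its last target.

## Working session

There is one attempt and no reset: what is moved stays moved. The work goes in short steps, each a Python script; the robot and the scene stay as the last script left them, time stands still between calls to the robot, and variables do not carry over. Pictures are saved under pics/ and viewed, and the job is handed in when it is done.

```bash
mkdir -p pics; python3 - <<'E'
from bench import env, kinematics, monitor, eyes, job
import cv2, numpy as np, pickle
d={}
for n in ("top","side"):
    f=eyes.grab_frame(n); d[n]=f
    cv2.imwrite(f"pics/{n}0.png",cv2.cvtColor(cv2.resize(f["frame"],(800,600),interpolation=cv2.INTER_CUBIC),cv2.COLOR_RGB2BGR))
    print(n,f["mtx"].round(1).tolist(),f["view"].round(3).tolist())
pickle.dump(d,open("f0.pkl","wb"))
s=monitor.sense();print(s["clock"],s["ee_rot"],s["contact_force"],env.hold_point_z,s["finger_gap"])
E
```

```text
top [[451.8, 0.0, 248.6], [0.0, 451.8, 187.0], [0.0, 0.0, 1.0]] [[-0.004, -1.0, -0.016, -0.003], [-0.985, 0.007, -0.174, 0.574], [0.174, 0.015, -0.985, 1.126], [0.0, 0.0, 0.0, 1.0]]
side [[388.7, 0.0, 249.9], [0.0, 388.7, 190.8], [0.0, 0.0, 1.0]] [[-0.81, -0.586, 0.025, 0.445], [-0.322, 0.409, -0.854, 0.247], [0.491, -0.699, -0.52, 0.775], [0.0, 0.0, 0.0, 1.0]]
0.1 [ 0.43441197  0.55841933 -0.43377373  0.55793767] [-1.13975243  0.14029033 -0.21543624] 0.0187 1.0003023894223855
```

View pics/top0.png

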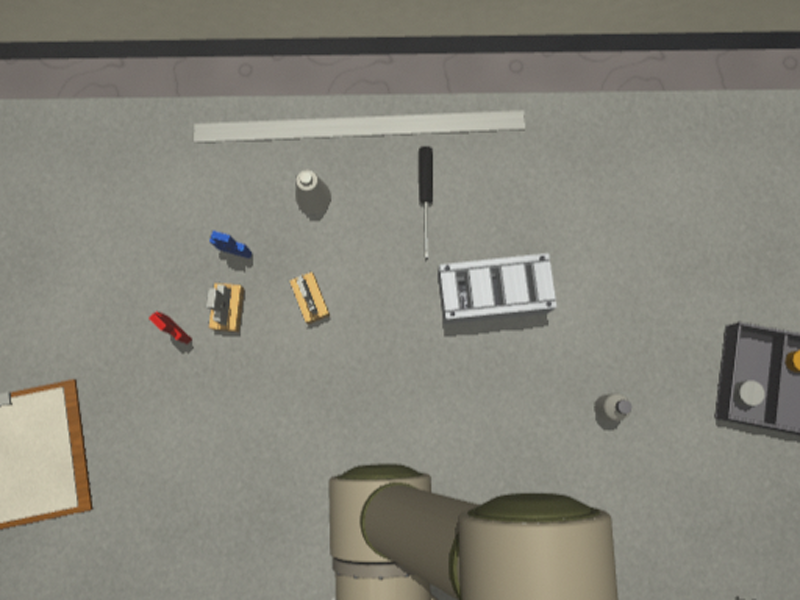

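View pics/side0.png

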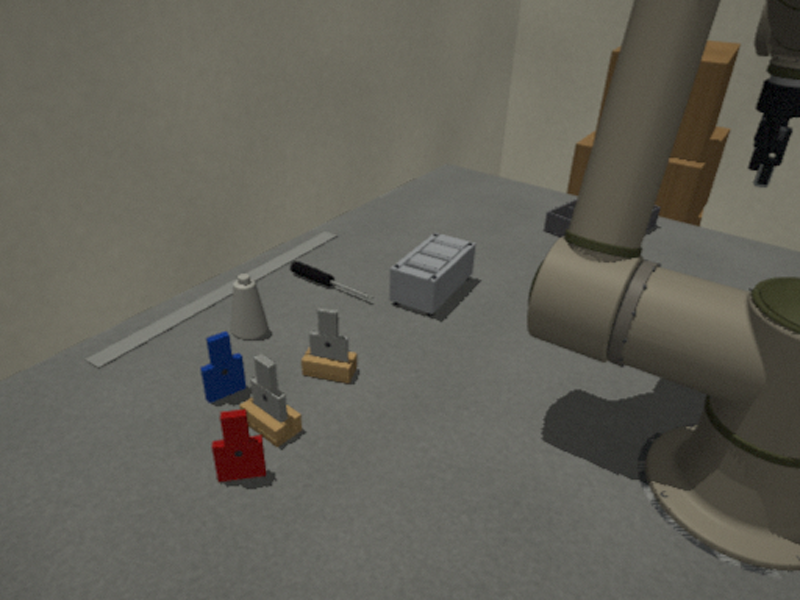

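```bash
python3 - <<'E'
import cv2, numpy as np, pickle
d=pickle.load(open("f0.pkl","rb"))
t=d["top"]["frame"];s=d["side"]["frame"]
def c(im,x,y,w,h,k,n): cv2.imwrite("pics/"+n,cv2.cvtColor(cv2.resize(im[y:y+h,x:x+w],None,fx=k,fy=k,interpolation=cv2.INTER_CUBIC),cv2.COLOR_RGB2BGR))
c(t,275,155,88,60,9,"rackt.png")
c(t,125,165,95,62,8,"keept.png")
c(s,240,145,70,60,9,"racks.png")
c(s,120,150,115,100,6,"keeps.png")
E
```

```text
(no output)
```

View pics/rackt.png

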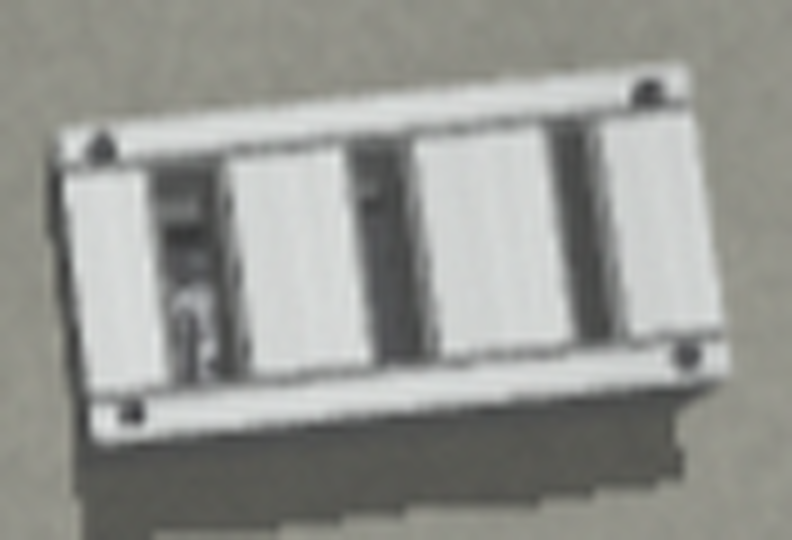

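View pics/keept.png

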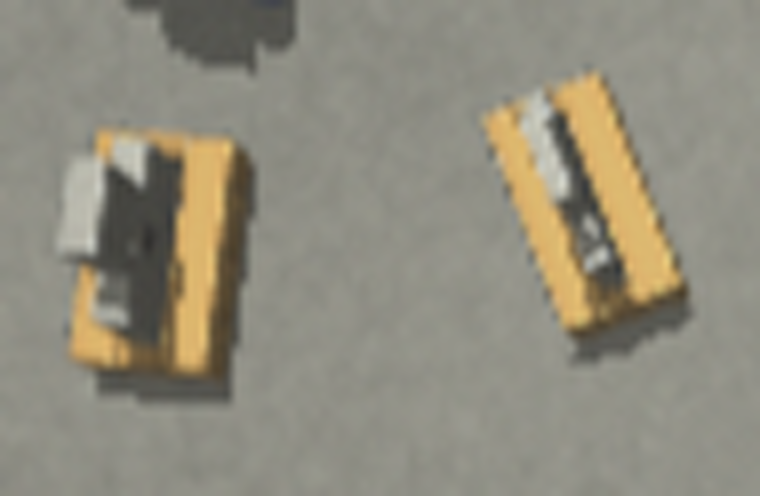

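View pics/racks.png

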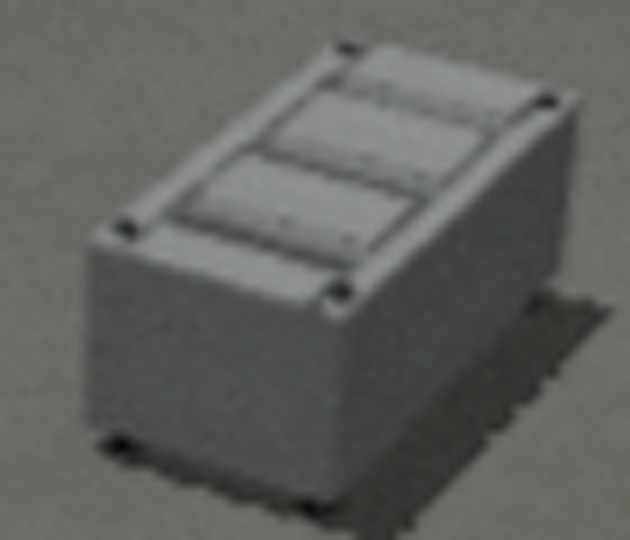

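View pics/keeps.png

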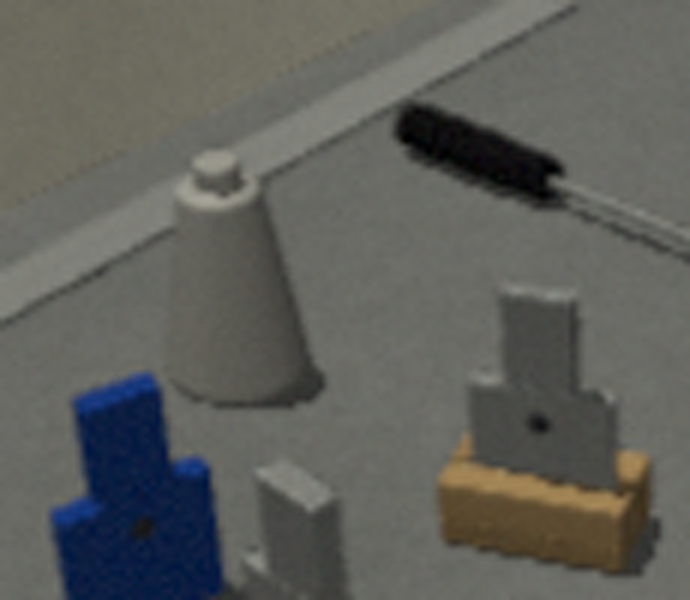

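```bash
cat > h.py <<'E'
import cv2, numpy as np, pickle
def cam(f):
    V=f["view"];R=V[:3,:3];return -R.T@V[:3,3],R,f["mtx"]
def ray(f,uv):
    c,R,K=cam(f);d=R.T@np.linalg.solve(K,[uv[0],uv[1],1]);return c,d/np.linalg.norm(d)
def onz(f,uv,z):
    c,d=ray(f,uv);return c+d*(z-c[2])/d[2]
def tri(fa,ua,fb,ub):
    c1,d1=ray(fa,ua);c2,d2=ray(fb,ub)
    A=np.stack([d1,-d2],1);s=np.linalg.lstsq(A,c2-c1,rcond=None)[0]
    p=c1+s[0]*d1;q=c2+s[1]*d2;return (p+q)/2,np.linalg.norm(p-q)
def proj(f,p):
    q=f["mtx"]@(f["view"][:3,:3]@np.asarray(p)+f["view"][:3,3]);return q[:2]/q[2]
def up(im,x,y,w,h,k=8): return cv2.resize(im[y:y+h,x:x+w],None,fx=k,fy=k,interpolation=cv2.INTER_CUBIC)
def topx(pt,x,y,k=8): # upsampled px -> orig px
    return (np.asarray(pt,float)+.5)/k-.5+np.array([x,y])
E
python3 - <<'E'
from h import *
d=pickle.load(open("f0.pkl","rb"));T=d["top"];S=d["side"]
for n in d: print(n,cam(d[n])[0].round(3))
# rack
def quad(f,box,lo,k=8,name=None,n=4):
    x,y,w,h=box;g=up(f["frame"],x,y,w,h,k)
    m=lo(g).astype(np.uint8)*255
    m=cv2.morphologyEx(m,cv2.MORPH_CLOSE,np.ones((5*k,5*k)) if name=="rack" else np.ones((k,k)))
    cs=max(cv2.findContours(m,0,1)[0],key=cv2.contourArea)
    if name: 
        v=g.copy();cv2.drawContours(v,[cs],-1,(255,0,0),1);cv2.imwrite(f"pics/m_{name}.png",v[...,::-1])
    return cs,topx(cs[:,0],x,y,k)
cs,p=quad(T,(275,155,88,60),lambda g:g.min(2)>165,name="rack")
r=cv2.minAreaRect(p.astype(np.float32));print("rack rect",r)
hull=cv2.convexHull(p.astype(np.float32)); q=cv2.approxPolyDP(hull,3,True)[:,0];print(q)
for z in (.068,.073,.078):
    P=np.array([onz(T,u,z) for u in q]);print(z,P.round(4)[:,:2].tolist(),P.mean(0)[:2].round(4),[round(np.linalg.norm(P[i]-P[i-1]),4) for i in range(len(P))])
for nm,box in (("kmid",(127,175,35,45)),("kthin",(180,170,35,45))):
    cs,p=quad(T,box,lambda g:((g[...,0].astype(int)-g[...,2])>55)&(g[...,0]>150),name=nm)
    P=np.array([onz(T,u,.03)[:2] for u in p]);r=cv2.minAreaRect((P*1000).astype(np.float32));print(nm,r)
E
```

```text
top [ 0.37  -0.024  1.209]
side [0.06  0.702 0.603]
rack rect ((318.5574951171875, 182.52386474609375), (35.35775375366211, 71.6684341430664), 83.91146850585938)
[[350.9375 162.3125]
 [355.4375 196.1875]
 [285.3125 202.9375]
 [281.8125 168.9375]]
0.068 [[0.6336, -0.2707], [0.5451, -0.2783], [0.529, -0.0998], [0.6175, -0.0924]] [ 0.5813 -0.1853] [np.float64(0.1791), np.float64(0.0888), np.float64(0.1793), np.float64(0.0888)]
0.073 [[0.6324, -0.2696], [0.5444, -0.2772], [0.5283, -0.0994], [0.6164, -0.0921]] [ 0.5803 -0.1846] [np.float64(0.1783), np.float64(0.0884), np.float64(0.1785), np.float64(0.0884)]
0.078 [[0.6312, -0.2686], [0.5436, -0.2761], [0.5276, -0.0991], [0.6153, -0.0918]] [ 0.5794 -0.1839] [np.float64(0.1775), np.float64(0.088), np.float64(0.1777), np.float64(0.0881)]
kmid ((556.8600463867188, 255.2458038330078), (82.04299926757812, 28.620803833007812), 9.46950626373291)
kthin ((575.6114501953125, 118.6251220703125), (78.45951843261719, 18.516212463378906), 21.93515396118164)
```

```bash
python3 - <<'E'
from h import *
d=pickle.load(open("f0.pkl","rb"));T=d["top"];S=d["side"]
k=8
for nm,box in (("kmid",(127,175,35,45)),("kthin",(180,168,38,48))):
    x,y,w,h=box;g=up(T["frame"],x,y,w,h,k).astype(int)
    m=((((g[...,0]-g[...,2])>50)&(g[...,0]>165))*255).astype(np.uint8)
    m=cv2.morphologyEx(m,cv2.MORPH_OPEN,np.ones((7,7)))
    ys,xs=np.nonzero(m);p=topx(np.stack([xs,ys],1),x,y,k)
    P=np.array([onz(T,u,.03)[:2] for u in p]);r=cv2.minAreaRect((P*1000).astype(np.float32));print(nm,r)
    R=cv2.boxPoints(r)/1000
    v=g.astype(np.uint8).copy();v[m>0]=v[m>0]//2+np.array([0,100,0],np.uint8)
    for c in R:
        uv=((proj(T,[*c,.03])-[x,y]+.5)*k-.5).astype(int);cv2.circle(v,tuple(map(int,uv)),3,(255,0,0),-1)
    cv2.imwrite(f"pics/{nm}2.png",v[...,::-1])
# side rack: corner overlay predicted for z heights
v=up(S["frame"],240,145,70,60,10)
for z,col in ((.068,(255,0,0)),(.078,(0,255,0))):
  for u in [[350.9375,162.3125],[355.4375,196.1875],[285.3125,202.9375],[281.8125,168.9375]]:
    q=((proj(S,onz(T,u,z))-[240,145]+.5)*10-.5).astype(int);cv2.circle(v,tuple(map(int,q)),3,col,-1)
cv2.imwrite("pics/rs.png",v[...,::-1])
a=[cv2.imread(f"pics/{n}2.png") for n in("kmid","kthin")];h=max(i.shape[0] for i in a)
cv2.imwrite("pics/kk.png",np.hstack([cv2.copyMakeBorder(i,0,h-i.shape[0],0,8,0) for i in a]))
E
```

```text
kmid ((556.4620971679688, 273.2973327636719), (46.0764045715332, 78.73687744140625), 84.83917999267578)
kthin ((571.6287841796875, 130.48272705078125), (78.36454772949219, 42.518157958984375), 22.099834442138672)
```

View pics/kk.png

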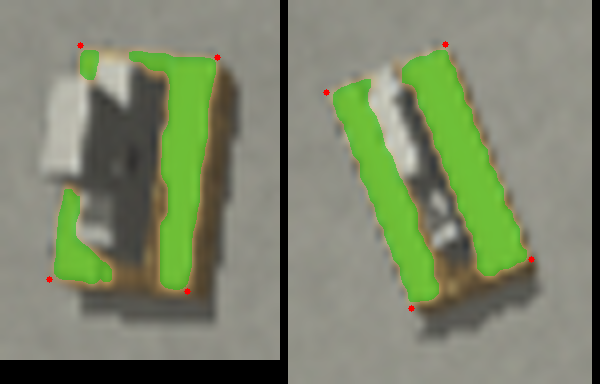

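View pics/rs.png

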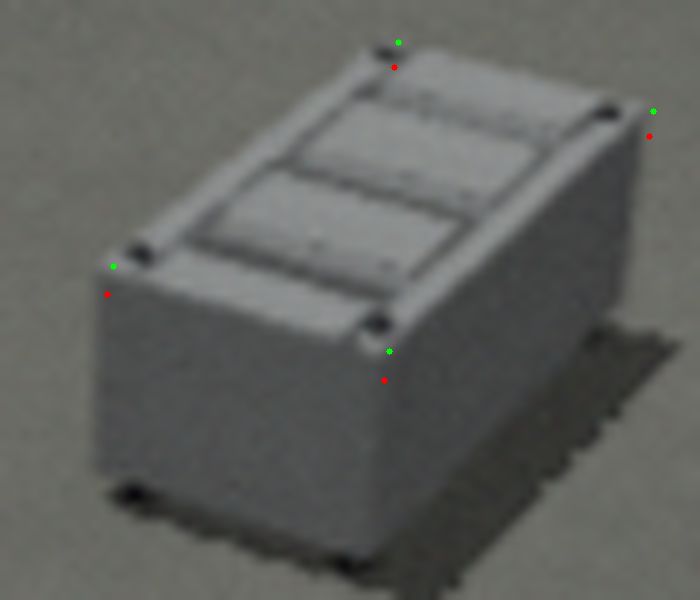

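```bash
cat >> h.py <<'E'
from scipy.spatial.transform import Rotation as Ro
def ori(deg):
    a=np.deg2rad(deg);z=np.array([np.cos(a),np.sin(a),0]);x=np.array([0,0,-1.]);y=np.cross(z,x)
    return Ro.from_matrix(np.stack([x,y,z],1)).as_quat()
def rr(deg): a=np.deg2rad(deg);return np.array([[np.cos(a),-np.sin(a)],[np.sin(a),np.cos(a)]])
RY=5.05;RC=np.array([.5796,-.1840]);RT=.078
MT=RC+rr(RY)@[0,-.055];MM=RC.copy()
KT=np.array([.5716,.1305]);YT=22.1
KM=np.array([.5565,.2733]);YM=-5.2
E
python3 - <<'E'
from h import *
from bench import env,kinematics,monitor
s=monitor.sense();print("tool z",Ro.from_quat(s["ee_rot"]).as_matrix()[:,2])
for n,p,z,a in (("KT",KT,.078,YT+90),("MT",MT,.15,RY+90),("KM",KM,.078,YM),("MM",MM,.15,RY)):
  for o in (0,180):
    q=kinematics.ik([*p,z],ori(a+o));print(n,o,None if q is None else np.round(q,2))
d=pickle.load(open("f0.pkl","rb"));T=d["top"]
v=up(T["frame"],275,155,88,60,9)
for sy,w in ((-.055,.0165),(0,.0205),(.055,.0245)):
  for dx in(-.035,.035):
    for dy in (-w/2,w/2):
      c=RC+rr(RY)@[dx,sy+dy];q=((proj(T,[*c,.077])-[275,155]+.5)*9-.5).astype(int);cv2.circle(v,tuple(map(int,q)),3,(255,0,0),-1)
cv2.imwrite("pics/ro.png",v[...,::-1])
E
```

```text
tool z [ 0.24625335 -0.96920488 -0.00109182]
KT 0 [ 0.02  0.6   1.49 -0.    1.05 -1.93]
KT 180 [0.02 0.6  1.49 0.   1.05 1.21]
MT 0 [-0.57  0.61  1.26 -0.    1.27 -2.23]
MT 180 [-0.57  0.61  1.26 -0.    1.27  0.91]
KM 0 [ 0.27  0.67  1.37 -0.    1.11  0.36]
KM 180 [ 0.27  0.67  1.37 -0.    1.11 -2.78]
MM 0 [-0.5   0.56  1.34 -0.    1.24 -0.59]
MM 180 [-0.5   0.56  1.34 -0.    1.24  2.55]
```

View pics/ro.png

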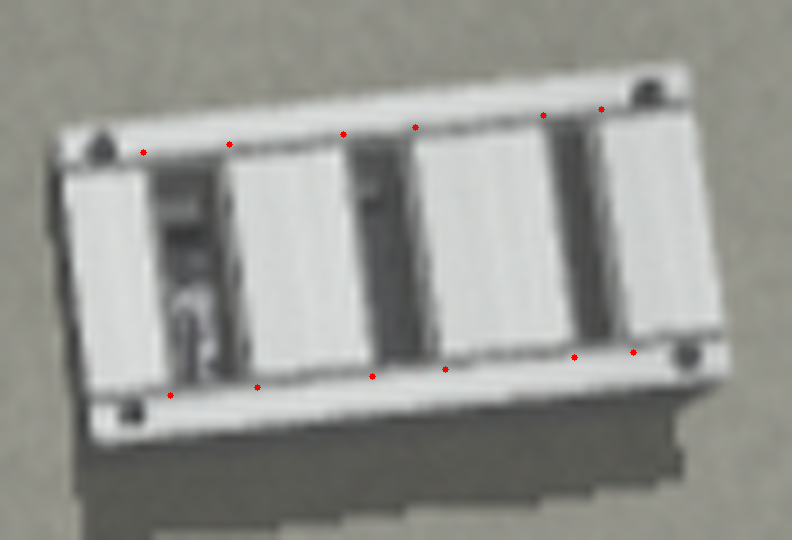

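```bash
cat >> h.py <<'E'
def snap(eyes,tag):
    o={}
    for n in("top","side"):
        o[n]=eyes.grab_frame(n)
    pickle.dump(o,open(tag+".pkl","wb"));return o
def crops(o,tag,cT,cS,hw=45):
    a=[]
    for n,c in(("top",cT),("side",cS)):
        x=int(np.clip(c[0]-hw,0,512-2*hw));y=int(np.clip(c[1]-hw,0,384-2*hw));a.append(up(o[n]["frame"],x,y,2*hw,2*hw,390/(2*hw)));print(n,"origin",x,y,"scale",390/(2*hw))
    cv2.imwrite(f"pics/{tag}.png",np.hstack(a)[...,::-1])
E
python3 - <<'E'
from h import *
from bench import env,kinematics,monitor,eyes
O=ori(YT-90)
env.reach([*KT,.20],O)
env.movel([*KT,.079],velocity=.12,guard=8)
s=monitor.sense();print(s["clock"],s["position"],s["contact_force"])
o=snap(eyes,"g1");p=[*KT,.09];crops(o,"g1",proj(o["top"],p),proj(o["side"],p))
E
```

```text
4.0 [0.57202545 0.13049534 0.07975225] [-0.15363859  0.19237317  0.12618873]
top origin 149 140 scale 4.333333333333333
side origin 166 162 scale 4.333333333333333
```

View pics/g1.png

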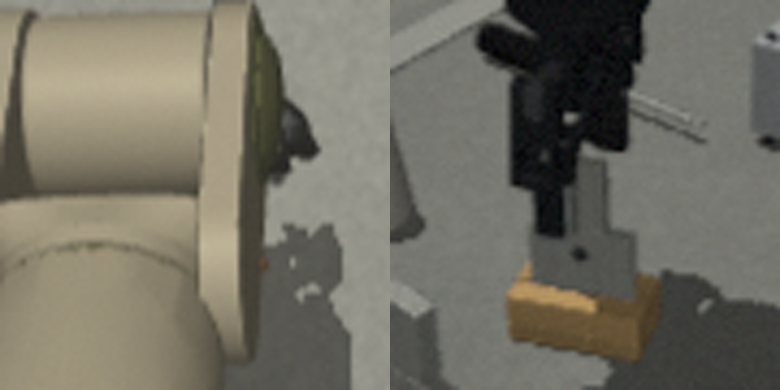

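```bash
python3 - <<'E'
from h import *
from bench import env,kinematics,monitor,eyes
env.close_gripper(60)
s=monitor.sense();print(s["clock"],s["position"],s["contact_force"],s["ft_torque"],s["finger_gap"]*85)
o=snap(eyes,"g2");p=[*KT,.09];crops(o,"g2",proj(o["top"],p),proj(o["side"],p))
E
```

```text
4.7917 [0.57149191 0.13084199 0.07910044] [-0.03943737  1.71125912  1.52286533] [ 0.57328629  0.20863671 -0.05675016] 7.171992416617888
top origin 149 140 scale 4.333333333333333
side origin 166 162 scale 4.333333333333333
```

View pics/g2.png

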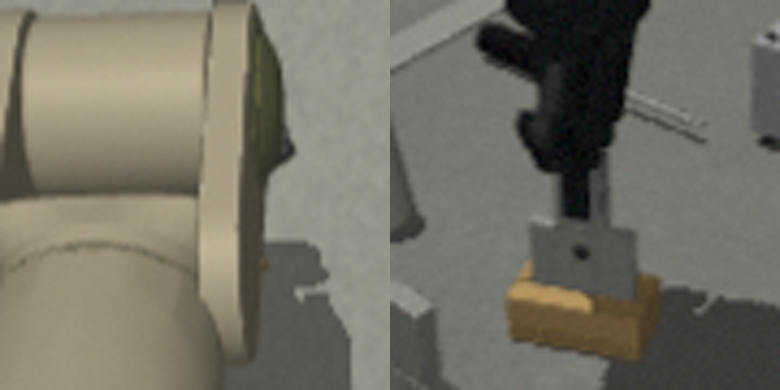

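```bash
python3 - <<'E'
from h import *
from bench import env,kinematics,monitor,eyes
env.movel([*KT,.20],velocity=.1)
s=monitor.sense();print(s["clock"],s["position"],s["contact_force"],s["finger_gap"]*85)
O=ori(RY-90)
env.reach([*MT,.20],O)
env.movel([*MT,.157],velocity=.1,guard=8)
env.hold(.2)
s=monitor.sense();print(s["clock"],s["position"],s["contact_force"],s["finger_gap"]*85)
o=snap(eyes,"g3");p=[*MT,.1];crops(o,"g3",proj(o["top"],p),proj(o["side"],p),35)
E
```

```text
6.25 [0.57139136 0.13045406 0.19935672] [ 0.93695151 -0.12275881 -1.42818155] 7.489569872777017
8.4167 [ 0.58471028 -0.23890671  0.15780385] [-0.14305844 -0.31297306 -1.91210076] 7.032176714132362
top origin 306 143 scale 5.571428571428571
side origin 252 114 scale 5.571428571428571
```

View pics/g3.png

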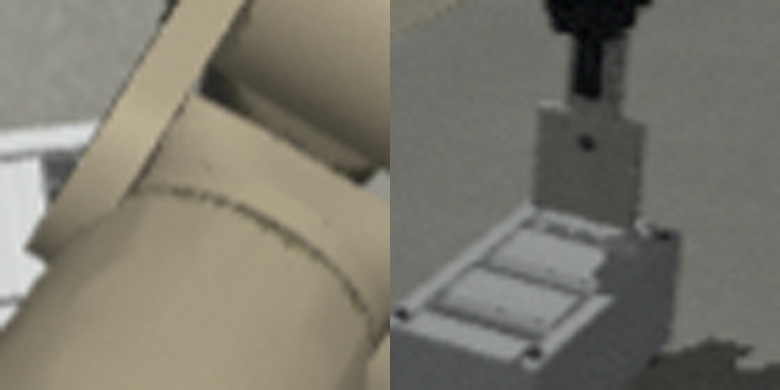

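```bash
python3 - <<'E'
from h import *
o=pickle.load(open("g3.pkl","rb"));d=pickle.load(open("f0.pkl","rb"))
a=[]
for f,what in((o["side"],0),(d["side"],1)):
    v=up(f["frame"],268,125,50,50,8);v=cv2.convertScaleAbs(v,alpha=1.3)
    pts=[]
    if what==0:
        for x in(-.03,.03):
            for z in(0,.06): pts.append([*(np.array([.5847,-.2389])+rr(RY)@[x,.004]),.1578-.069+z])
    else:
        for x in(-.045,.045):pts.append([*(RC+rr(RY)@[x,-.09]),.078])
        for x in(-.035,.035):
            for y in(-.00825,.00825): pts.append([*(MT+rr(RY)@[x,y]),.078])
    for P in pts:
        q=((proj(f,P)-[268,125]+.5)*8-.5).astype(int);cv2.circle(v,tuple(map(int,q)),3,(255,0,0),-1)
    a.append(v)
cv2.imwrite("pics/cmp.png",np.hstack(a)[...,::-1])
E
```

```text
(no output)
```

View pics/cmp.png

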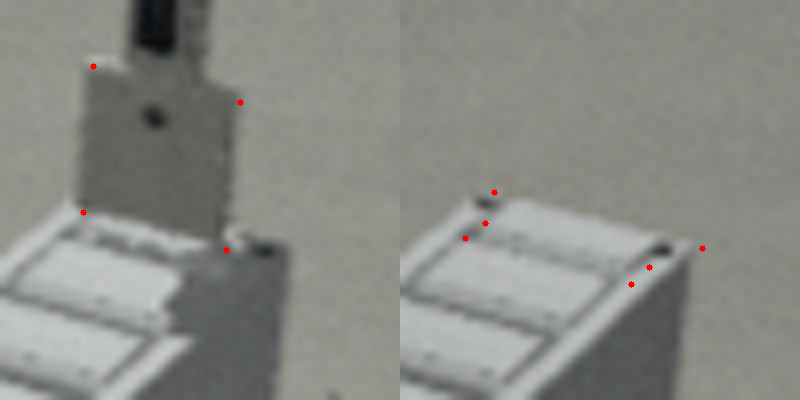

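```bash
cat >> h.py <<'E'
MT=MT+[.0015,.0012]
def st(monitor,msg=""):
    s=monitor.sense();print(msg,round(s["clock"],2),np.round(s["position"],4),np.round(s["contact_force"],2),np.round(s["ft_torque"],2),round(s["finger_gap"]*85,2));return s
E
python3 - <<'E'
from h import *
from bench import env,kinematics,monitor,eyes
st(monitor)
env.movel([*MT,.150],velocity=.05)
st(monitor)
for z in (.143,.137,.131,.125):
    g=env.movel([*MT,z],velocity=.03,guard=5); s=st(monitor,(z,g))
    if g: break
E
```

```text
8.52 [ 0.5846 -0.2389  0.1575] [ 0.18 -0.07 -0.65] [ 0.03 -0.05  0.01] 7.26
 8.81 [ 0.5858 -0.2374  0.1494] [-0.04 -0.17 -1.27] [ 0.04  0.04 -0.06] 7.41
(0.143, False) 9.19 [ 0.5859 -0.2375  0.1428] [ 0.6   0.59 -0.64] [ 0.04  0.03 -0.04] 7.4
(0.137, True) 9.4 [ 0.586  -0.2374  0.141 ] [-2.78  1.03  4.05] [0.34 0.27 0.06] 6.93
```

```bash
python3 - <<'E'
from h import *
from bench import env,kinematics,monitor,eyes
p=MT+rr(RY)@[-.002,.0]
env.movel([*p,.143],velocity=.03); st(monitor)
for z in (.137,.131,.127):
    g=env.movel([*p,z],velocity=.03,guard=5); s=st(monitor,(z,g))
    if g: break
o=snap(eyes,"g4");q=[*MT,.1];crops(o,"g4",proj(o["top"],q),proj(o["side"],q),35)
E
```

```text
9.67 [ 0.5839 -0.2379  0.1431] [ 0.35 -0.49 -0.25] [0.02 0.   0.  ] 6.76
(0.137, True) 9.88 [ 0.5839 -0.2372  0.1395] [ 0.41  0.81 -1.2 ] [ 0.22 -0.14  0.03] 7.01
top origin 306 143 scale 5.571428571428571
side origin 252 114 scale 5.571428571428571
```

View pics/g4.png

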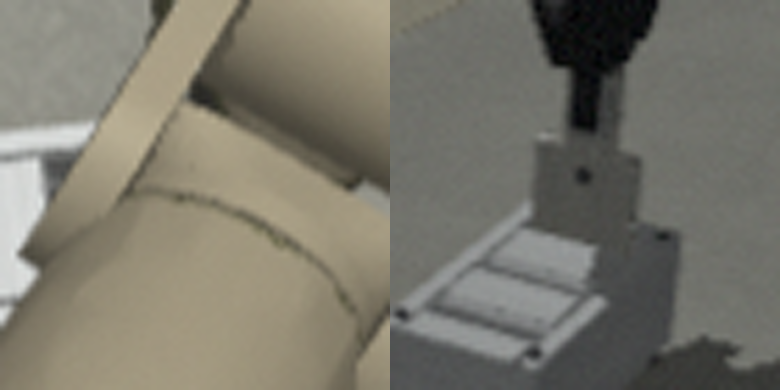

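```bash
python3 - <<'E'
from h import *
from bench import env,kinematics,monitor,eyes
p=MT+rr(RY)@[-.002,.001]
env.movel([*p,.1395],velocity=.03);env.hold(.15); st(monitor)
for z in (.1355,.1315,.1275):
    g=env.movel([*p,z],velocity=.02,guard=6); s=st(monitor,(z,g))
    if g: break
env.hold(.2);st(monitor)
E
```

```text
10.38 [ 0.5839 -0.2369  0.1396] [-0.04 -0.33 -1.21] [ 0.   -0.01  0.03] 7.12
(0.1355, False) 10.72 [ 0.5838 -0.2368  0.1353] [-0.51  0.08 -2.19] [-0.02 -0.04  0.02] 6.86
(0.1315, False) 11.07 [ 0.5838 -0.2367  0.1313] [-0.52  0.08 -1.44] [ 0.01 -0.03  0.  ] 7.12
(0.1275, False) 11.43 [ 0.5838 -0.2367  0.1273] [-0.18  0.33 -0.66] [ 0.03 -0.04  0.  ] 7.32
 11.62 [ 0.5839 -0.2368  0.1276] [-0.75 -0.01 -1.29] [ 0.03  0.02 -0.04] 7.53
```

```bash
python3 - <<'E'
from h import *
from bench import env,kinematics,monitor,eyes
p=MT+rr(RY)@[-.002,.001]
z=.1275
while z>.086:
    z-=.003
    g=env.movel([*p,z],velocity=.015,guard=11); s=st(monitor,(round(z,4),g))
    if g or s["contact_force"][2]>11: break
env.hold(.1);st(monitor)
E
```

```text
(0.1245, False) 11.97 [ 0.5838 -0.2367  0.1243] [-0.09  0.8  -1.02] [ 0.    0.02 -0.02] 7.19
(0.1215, False) 12.32 [ 0.5838 -0.2368  0.1214] [-0.11 -1.11 -0.41] [-0.06 -0.03 -0.01] 6.82
(0.1185, False) 12.68 [ 0.5839 -0.2369  0.1184] [ 1.77 -1.01 -1.16] [-0.22 -0.16  0.07] 7.33
(0.1155, False) 13.03 [ 0.5839 -0.2368  0.1154] [ 0.48  0.29 -0.7 ] [-0.25 -0.18  0.06] 7.37
(0.1125, False) 13.38 [ 0.5839 -0.2368  0.1123] [ 0.79 -1.65 -0.83] [-0.32 -0.25  0.07] 7.53
(0.1095, False) 13.72 [ 0.5839 -0.2368  0.1093] [ 1.49 -1.02  0.15] [-0.37 -0.26  0.14] 7.46
(0.1065, False) 14.07 [ 0.5838 -0.2368  0.1061] [ 1.32 -1.73 -1.17] [-0.4  -0.33  0.08] 7.53
(0.1035, False) 14.43 [ 0.5838 -0.2367  0.1032] [ 1.24 -1.65 -1.37] [-0.48 -0.28  0.12] 6.97
(0.1005, False) 14.78 [ 0.5838 -0.2367  0.1003] [ 2.86 -1.78 -1.22] [-0.48 -0.34  0.11] 7.15
(0.0975, False) 15.12 [ 0.5839 -0.2368  0.0973] [ 1.22 -1.26 -0.79] [-0.41 -0.32  0.09] 7.23
(0.0945, False) 15.47 [ 0.5838 -0.2368  0.0942] [ 1.93 -2.72 -0.68] [-0.48 -0.37  0.11] 7.21
(0.0915, True) 15.68 [ 0.584  -0.2369  0.0939] [-0.07  0.66  3.64] [-0.01  0.23  0.16] 7.06
 15.78 [ 0.5841 -0.2369  0.0938] [-1.41  1.61  4.82] [0.13 0.32 0.19] 7.67
```

```bash
cat >> h.py <<'E'
def press(env,monitor,p,z,target,step=.0003,n=25):
    f=[]
    for i in range(n):
        s=monitor.sense();f=s["contact_force"][2]
        if f>target: break
        z-=step if f<target-5 else step/2
        env.movel([*p,z],velocity=.01); env.hold(.03)
    st(monitor,("z",round(z,4)))
    return z
def steady(env,monitor,n=7):
    F=[]
    for i in range(n): env.hold(.1);F.append(monitor.sense()["contact_force"])
    F=np.array(F);print("mean",F.mean(0).round(2),"z",F[:,2].round(1));return F.mean(0)[2]
E
python3 - <<'E'
from h import *
from bench import env,kinematics,monitor,eyes
p=MT+rr(RY)@[-.002,.001]
z=press(env,monitor,p,.0935,12.)
steady(env,monitor,3)
print(z)
E
```

```text
('z', 0.0922) 17.77 [ 0.584  -0.2368  0.0938] [-4.    1.52 13.12] [0.17 0.66 0.13] 7.1
mean [-3.74  0.62 13.55] z [12.9 14.1 13.6]
0.09215000000000002
```

```bash
python3 - <<'E'
from h import *
from bench import env,kinematics,monitor,eyes
p=MT+rr(RY)@[-.002,.001]
z=press(env,monitor,p,.09215,17.3,step=.0003)
f=steady(env,monitor,8)
print(z)
st(monitor)
o=snap(eyes,"g5");q=[*MT,.1];crops(o,"g5",proj(o["top"],q),proj(o["side"],q),35)
E
```

```text
('z', 0.0914) 19.48 [ 0.5841 -0.2369  0.0938] [-4.63  2.34 17.96] [0.39 1.03 0.14] 7.37
mean [-5.13  2.36 17.89] z [17.8 17.9 17.7 18.7 17.9 17.2 17.2 18.6]
0.09140000000000001
 20.28 [ 0.5841 -0.2369  0.0938] [-4.9   1.85 18.63] [0.38 1.06 0.2 ] 7.44
top origin 306 143 scale 5.571428571428571
side origin 252 114 scale 5.571428571428571
```

View pics/g5.png

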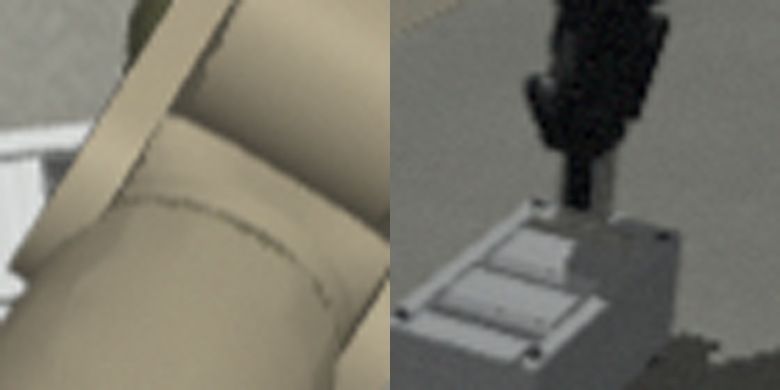

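```bash
python3 - <<'E'
from h import *
from bench import env,kinematics,monitor,eyes
p=MT+rr(RY)@[-.002,.001]
z=press(env,monitor,p,.0914,20.,step=.0003)
steady(env,monitor,6)
# relax then release
env.movel([*p,.0935],velocity=.02);env.hold(.15);st(monitor,"relaxed")
env.release();st(monitor,"open")
q=monitor.sense()["position"]
env.movel([q[0],q[1],.17],velocity=.1,guard=8);st(monitor,"up")
o=snap(eyes,"g6");q=[*MT,.1];crops(o,"g6",proj(o["top"],q),proj(o["side"],q),35)
E
```

```text
('z', 0.0911) 20.95 [ 0.5841 -0.2369  0.0938] [-5.44  2.56 20.22] [0.45 1.19 0.2 ] 7.11
mean [-5.48  2.41 19.88] z [19.7 20.1 19.4 20.3 20.1 19.7]
relaxed 21.97 [ 0.5839 -0.2368  0.0938] [-0.68 -0.07  7.01] [-0.09  0.26  0.22] 7.01
open 22.7 [ 0.5839 -0.2368  0.0935] [-0.24 -0.71 -0.1 ] [-0.01  0.02  0.02] 84.7
up 23.62 [ 0.5836 -0.2366  0.1692] [ 0.25 -0.84 -0.51] [-0.02 -0.01  0.04] 84.87
top origin 306 143 scale 5.571428571428571
side origin 252 114 scale 5.571428571428571
```

View pics/g6.png

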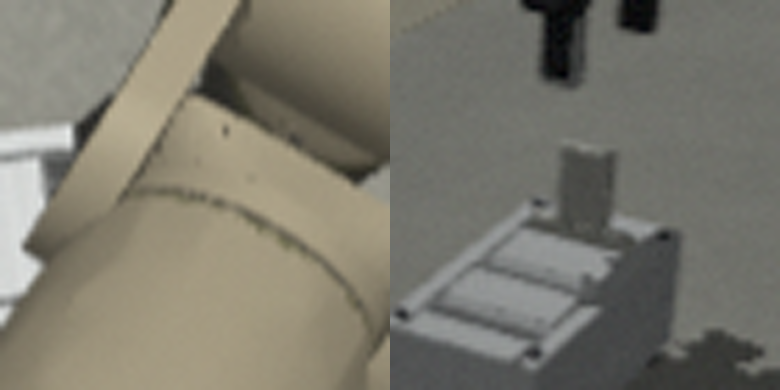

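```bash
cat >> h.py <<'E'
E2=np.array([.001,.002]);KM=KM+E2;MM=MM+E2
E
python3 - <<'E'
from h import *
from bench import env,kinematics,monitor,eyes
d=pickle.load(open("f0.pkl","rb"));T=d["top"]
g=T["frame"].astype(int);
for n,m in(("blue",(g[...,2]-g[...,0]>60)),("red",(g[...,0]-g[...,1]>90)&(g[...,0]-g[...,2]>90))):
    ys,xs=np.nonzero(m)
    P=np.array([onz(T,u,.05)[:2] for u in zip(xs,ys)]);L=(P-KM)@rr(YM)
    print(n,"in keeper frame x",L[:,0].min(),L[:,0].max(),"y",L[:,1].min(),L[:,1].max())
O=ori(YM)
env.reach([*KM,.20],O);st(monitor)
env.movel([*KM,.125],velocity=.12,guard=8)
st(monitor)
o=snap(eyes,"g7");q=[*KM,.1];crops(o,"g7",proj(o["top"],q),proj(o["side"],q),40)
E
```

```text
blue in keeper frame x 0.09294631918055561 0.12212085468431276 y -0.02794028959703228 0.03170077452627281
red in keeper frame x -0.06353844801034862 -0.02447393789072879 y 0.059371839146588716 0.11358555354204818
 25.57 [0.558  0.2744 0.1999] [0.47 0.02 0.03] [ 0.07 -0.02  0.02] 84.84
 26.35 [0.558  0.2753 0.1258] [-0.29 -0.16  0.08] [ 0.03 -0.02 -0.05] 85.08
top origin 95 150 scale 4.875
side origin 130 196 scale 4.875
```

View pics/g7.png

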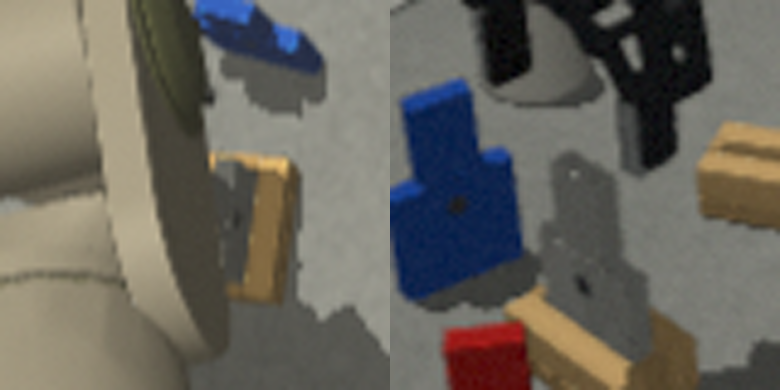

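```bash
python3 - <<'E'
from h import *
from bench import env,kinematics,monitor,eyes
g=env.movel([*KM,.079],velocity=.08,guard=8);st(monitor,g)
env.close_gripper(70);st(monitor)
o=snap(eyes,"g8");q=[*KM,.1];crops(o,"g8",proj(o["top"],q),proj(o["side"],q),40)
E
```

```text
False 27.18 [0.5578 0.2754 0.0793] [ 0.65 -0.18  0.22] [-0.01 -0.08  0.04] 84.73
 27.73 [0.5576 0.2754 0.0794] [-1.69 -0.11  2.61] [-0.01  0.12 -0.03] 28.89
top origin 95 150 scale 4.875
side origin 130 196 scale 4.875
```

View pics/g8.png

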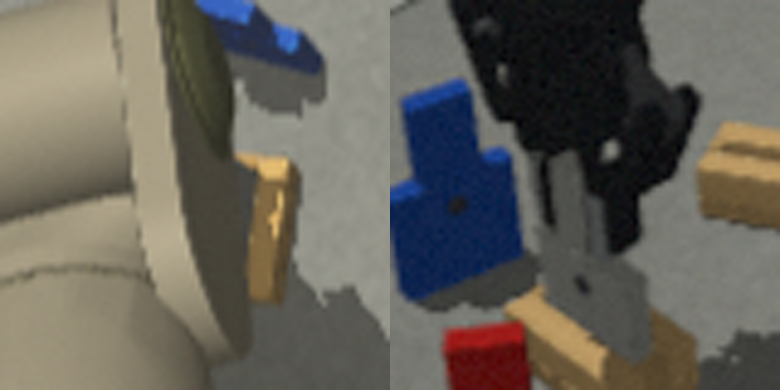

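```bash
python3 - <<'E'
from h import *
from bench import env,kinematics,monitor,eyes
env.movel([*KM,.21],velocity=.1);st(monitor)
env.reach([*MM,.21],ori(RY))
env.movel([*MM,.157],velocity=.1,guard=8);env.hold(.15);st(monitor)
o=snap(eyes,"g9")
f=o["side"];v=up(f["frame"],245,115,70,70,8)
for x in(-.03,.03):
    for z in(0,.06):
        q=((proj(f,[*(MM+rr(RY)@[x,.006]),.157-.069+z])-[245,115]+.5)*8-.5).astype(int);cv2.circle(v,tuple(map(int,q)),3,(255,0,0),-1)
cv2.imwrite("pics/g9.png",v[...,::-1])
E
```

```text
29.29 [0.5573 0.2752 0.2093] [ 0.83 -0.33 -1.5 ] [0.01 0.01 0.02] 29.52
 31.8 [ 0.5809 -0.1821  0.1578] [-0.17 -0.25 -1.59] [-0.04  0.03 -0.  ] 28.85
```

View pics/g9.png

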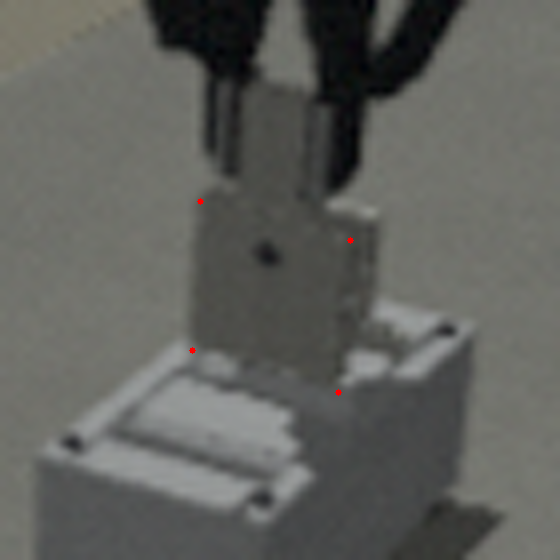

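```bash
python3 - <<'E'
from h import *
from bench import env,kinematics,monitor,eyes
p=MM
env.movel([*p,.149],velocity=.05);st(monitor)
for z in (.145,.142,.139,.136,.133,.130,.1275):
    g=env.movel([*p,z],velocity=.025,guard=5); s=st(monitor,(z,g))
    if g: break
env.hold(.1);st(monitor)
E
```

```text
32.21 [ 0.5804 -0.1819  0.1485] [ 0.49  0.02 -1.14] [ 0.03 -0.02 -0.03] 28.81
(0.145, False) 32.52 [ 0.5806 -0.182   0.1449] [-0.7   0.58 -1.38] [-0.   -0.    0.03] 28.7
(0.142, False) 32.78 [ 0.5805 -0.1819  0.1418] [-0.34 -0.27 -1.08] [-0.03 -0.02  0.04] 28.94
(0.139, False) 33.05 [ 0.5805 -0.182   0.1388] [-0.26 -0.45 -2.24] [-0.    0.02  0.04] 28.77
(0.136, False) 33.32 [ 0.5805 -0.182   0.1358] [-0.32  0.19 -1.23] [-0.02 -0.02  0.03] 28.49
(0.133, False) 33.58 [ 0.5805 -0.182   0.1328] [-0.11  0.34 -3.3 ] [ 0.05  0.03 -0.05] 28.67
(0.13, False) 33.85 [ 0.5805 -0.182   0.1298] [-1.   -0.57 -2.24] [ 0.04 -0.01  0.04] 28.51
(0.1275, False) 34.1 [ 0.5805 -0.182   0.1273] [-1.05  0.29 -1.97] [0.03 0.02 0.01] 28.98
 34.2 [ 0.5806 -0.182   0.1275] [-0.13  0.54 -1.42] [0.08 0.03 0.06] 28.54
```

In the throat without contact. Next, past the shoe to the stop.

```bash
python3 - <<'E'
from h import *
from bench import env,kinematics,monitor,eyes
p=MM;z=.1275
while z>.086:
    z-=.003
    g=env.movel([*p,z],velocity=.015,guard=9); s=st(monitor,(round(z,4),g))
    if g or s["contact_force"][2]>10: break
env.hold(.1);st(monitor)
o=snap(eyes,"g10");q=[*MM,.1];crops(o,"g10",proj(o["top"],q),proj(o["side"],q),40)
E
```

```text
(0.1245, False) 34.55 [ 0.5805 -0.182   0.1243] [-0.63 -0.53 -1.61] [ 0.06  0.01 -0.01] 28.89
(0.1215, False) 34.9 [ 0.5805 -0.182   0.1213] [-0.18 -0.42 -1.3 ] [ 0.06  0.05 -0.04] 29.0
(0.1185, False) 35.25 [ 0.5807 -0.182   0.1184] [ 1.06  0.25 -1.72] [ 0.06 -0.23  0.13] 29.27
(0.1155, False) 35.6 [ 0.5807 -0.182   0.1154] [ 1.41  0.19 -1.81] [ 0.08 -0.27  0.09] 28.78
(0.1125, False) 35.95 [ 0.5806 -0.182   0.1123] [ 0.9   0.18 -0.42] [ 0.03 -0.25  0.13] 28.86
(0.1095, False) 36.3 [ 0.5806 -0.182   0.1093] [ 0.46 -0.29  0.24] [ 0.05 -0.22  0.11] 29.08
(0.1065, False) 36.65 [ 0.5805 -0.182   0.1061] [ 0.99 -0.5  -1.59] [-0.07 -0.34  0.12] 29.14
(0.1035, False) 37.0 [ 0.5806 -0.182   0.1032] [ 0.76 -1.1  -1.11] [-0.07 -0.25  0.15] 29.13
(0.1005, False) 37.35 [ 0.5806 -0.182   0.1003] [ 1.27  0.62 -0.85] [-0.04 -0.29  0.19] 28.92
(0.0975, True) 37.62 [ 0.5807 -0.182   0.0978] [-0.55  0.28  4.03] [0.02 0.08 0.18] 28.69
 37.72 [ 0.5807 -0.182   0.0978] [-0.8   0.25  5.48] [-0.04  0.03  0.13] 28.7
top origin 278 140 scale 4.875
side origin 238 116 scale 4.875
```

View pics/g10.png

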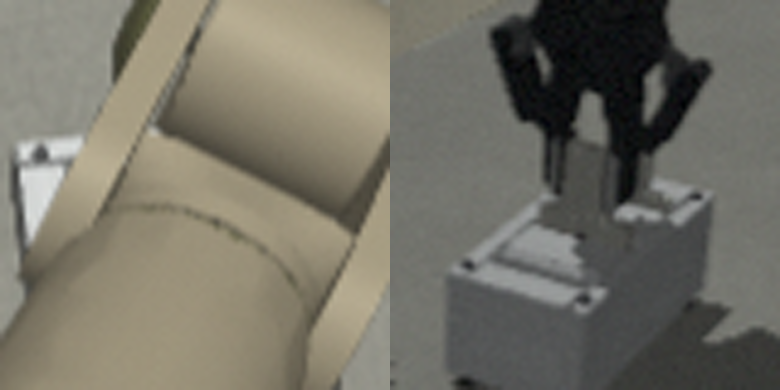

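```bash
python3 - <<'E'
from h import *
from bench import env,kinematics,monitor,eyes
p=MM
z=press(env,monitor,p,.0972,17.,step=.0003)
steady(env,monitor,6)
z=press(env,monitor,p,z,19.5,step=.0003)
steady(env,monitor,7);st(monitor)
env.movel([*p,.0974],velocity=.02);env.hold(.15);st(monitor,"relaxed")
E
```

```text
('z', 0.0957) 39.8 [ 0.5808 -0.1821  0.0978] [-5.87  2.07 19.22] [0.45 1.07 0.18] 29.28
mean [-5.53  2.38 17.86] z [17.  18.2 17.4 18.7 18.1 17.7]
('z', 0.0954) 40.97 [ 0.5808 -0.1821  0.0977] [-7.43  3.34 20.23] [0.5  1.31 0.19] 28.7
mean [-6.31  2.7  20.16] z [19.9 20.8 20.2 18.9 20.  20.2 21.2]
 41.67 [ 0.5808 -0.1821  0.0978] [-6.48  3.05 21.16] [0.5  1.32 0.22] 29.29
relaxed 42.07 [ 0.5806 -0.1821  0.0978] [-2.66 -0.52  7.17] [0.1  0.32 0.19] 28.86
```

```bash
python3 - <<'E'
from h import *
from bench import env,kinematics,monitor,eyes
env.release();s=st(monitor,"open");q=s["position"]
g=env.movel([q[0],q[1],.22],velocity=.15,guard=8);st(monitor,("up",g))
env.reach([.4,.15,.3],ori(RY));st(monitor)
o=snap(eyes,"g11")
a=up(o["top"]["frame"],275,150,88,60,4.4);b=up(o["side"]["frame"],238,116,85,60*85//88,4.5)
h=min(a.shape[0],b.shape[0]);cv2.imwrite("pics/g11.png",np.hstack([a[:h],b[:h]])[...,::-1])
cv2.imwrite("pics/g11t.png",cv2.resize(o["top"]["frame"],(800,600))[...,::-1])
E
```

```text
open 42.66 [ 0.5806 -0.182   0.0973] [ 0.86 -0.55 -0.37] [-0.01 -0.03 -0.01] 85.19
('up', False) 43.62 [ 0.5802 -0.1818  0.2189] [ 0.81  0.31 -0.23] [ 0.03  0.04 -0.01] 84.82
 45.07 [0.4005 0.1495 0.2997] [ 0.2  -0.37 -0.87] [ 0.03 -0.02 -0.01] 85.03
```

View pics/g11.png

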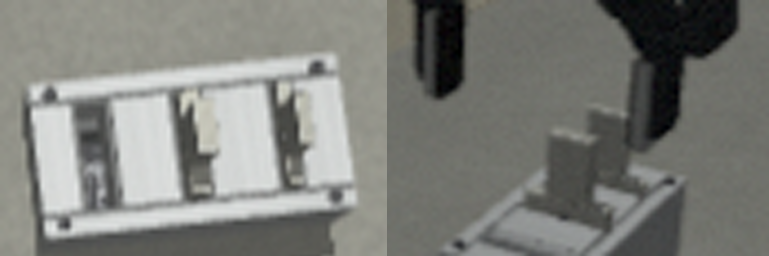

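View pics/g11t.png

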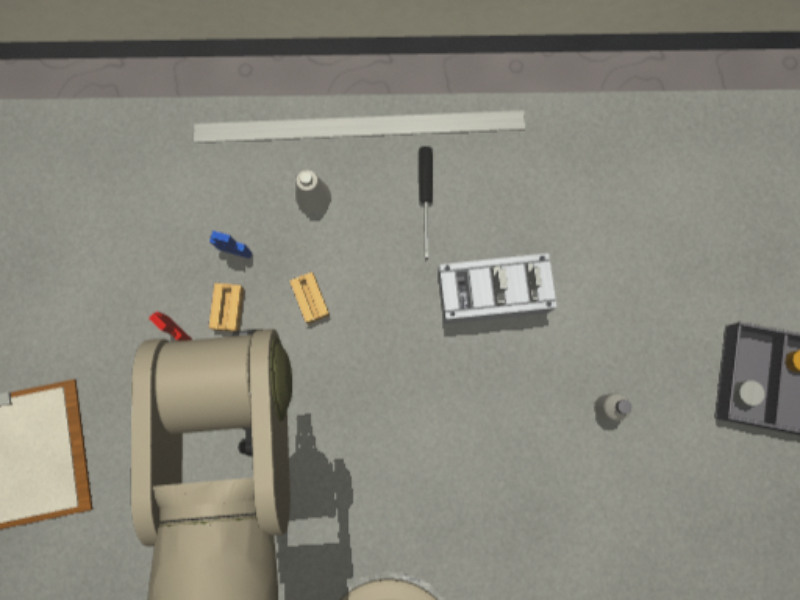

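```bash
python3 - <<'E'
from bench import env,job,monitor
env.hold(.2);print(monitor.sense()["clock"],monitor.sense()["contact_force"]);print(job.hand_in())
E
```

```text
45.3667 [ 0.57715004  0.90312571 -0.14015578]
the job is handed in; nothing more can be done
None
```

Both plates are standing in the rack, pressed past their shoes onto the stops and released. The job was handed in at 45.4 s; no verdict was given.

| Plate | Slot | Underside below rack top (est.) | Push, by wrist force |
|---|---|---|---|
| 8 mm | narrowest | about 53 mm | about 18 N for 0.8 s, then about 20 N for 0.6 s |
| 12 mm | middle | about 49 mm | about 18 N for 0.6 s, then about 20 N for 0.7 s |

- **Limits:** the highest upward push I read was 21.2 N, below the 25 N limit. I raised the push above 18 N to be safely over the 22 N contact total, which I couldn't measure directly.
- **Last pictures:** the thinner plate stands in the narrowest slot and the thicker in the middle one, with the widest slot empty. The keepers are empty, the cone, screwdriver, oil bottle and blue and red look-alikes have not visibly moved, and the gripper is clear.
- **Disagreements:** the two camera views differed by about 2 mm on where the rack was. On the first insertion the thin plate touched the slot's bevel, with about 4 N upward at most. I moved it about 2 mm and tried again. The depths above rest on a camera estimate of the rack's height, so they are good to about 2 mm.
- **Sideways load:** up to about 8 N of sideways force showed during the presses.

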